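Close a coin lot: top cassette on the pile, self-righting marker on it

ROBOT

A 6-joint arm with a two-finger parallel gripper is mounted at the origin on the work surface. World frame = base frame: x ahead of the robot, y to its left, z up, the work surface at z = 0. Lengths are in m, angles in rad, forces in N, time in s.
With the tool pointing down it reaches from about 0.2 to 0.875 m from the base axis. Payload 3.4 kg.
Tool frame: the origin (TCP) lies between the finger pads; the fingertips stand 25 mm ahead of it and the grasp point (between the pads) lies 6 mm ahead of it (r.nose_length is the z of the fingertips in the tool frame, in m); z points along the fingers, x is the direction in which the jaws open and shut, and the axes are right-handed (so a half turn about z gives the same grasp; the last joint's range is limited). The gripper opens to 94 mm and grips with 3 to 60 N. Pads are 16 mm wide; open, the fingers measure 119 mm over their backs; the gripper's body (75 mm by 177 mm) begins 78 mm behind the grasp point.
Start: joints at [-1.326, 0.276, 1.505, -0, 1.361, -0.121], TCP at [0.206, -0.537, 0.23] pointing down, gripper open.
Joint ranges: [-2.89, 2.89], [-0.75, 2.08], [0.22, 2.7], [-1.18, 4.32], [0.11, 2.71], [-2.7, 2.7]. Speed limits (rad/s): [2.57, 2.57, 3.14, 3.14, 3.14, 3.14].

INTERFACE

Orientations are given as a unit quaternion [w, x, y, z].
In Python, from plant import r, gripper_to, inverse_kinematics, vision, models, telemetry gives the robot as it stands. Calls block until the motion is done:
- r.move_to(position, orientation): joint-space move of the TCP to a pose.
- r.move_l(position, rot=None, vel=0.15, guard=None): straight line of the TCP; rot=None keeps the orientation; vel is the mean speed in m/s. With guard (N) it stops when the force on the tool has changed by that much, and returns True; else False.
- r.movej(angles): joint-space move.
- gripper_to(opening, f_grip=None): finger opening in m; f_grip is the grip in N (None keeps the last); returns when the fingers have stopped.
- r.hold(seconds).
- inverse_kinematics(position, orientation): joint angles nearest the present ones, or None.
- vision.snapshot(name): name is "scene" or "top" or "wrist"; returns the picture (480x640x3 uint8, red, green, blue); there is no depth.
- vision.get_calibration(name): a dict with "fx", "fy", "cx", "cy" (pixels), "D" ([k1, k2, p1, p2, k3] as OpenCV has them; the pictures are not rectified), "position" and "orientation" of the camera in the world. Camera axes: x right, y down, z forward; pixel columns grow to the right and rows downward; lengths in m; the calibration is good to about 2 mm. A picture is of the moment at which its call begins: read the wrist's pose just before it. get_calibration takes no time and is no camera call; for the wrist camera it gives the pose at the moment of the call.
A pose or a line that the arm cannot do raises r.PlanningError and nothing moves.
- r.sign_off(): hands the job in, once; it reports no verdict.
Trained networks look in the newest picture that a camera, given by its name, has taken for a name from the list of things; names that differ only in an ending like _2 or _b are one class to them, and where a whole thing is asked for, a point or a joint stands for the part that bears it (a point fixed in the world has none). Each returns a list of dicts, best first, with "score" (0 to 1); they miss things now and then, are a little off and sometimes report something else, mostly with a low value. They report only what shows in the picture. A call takes as long as a camera call. They do not tell look-alikes from the thing itself.
- models.boxes_of(thing, camera): "at" ([x, y, z] in m, in world coordinates, good to about 4 mm: the middle of the surface that is visible of it).
- models.regions_of(thing, camera): "pixels" (480x640 bool, what is visible of it).
- models.mark_of(thing, camera): "at" ([x, y, z] in m, in world coordinates, good to about 4 mm: a listed point, or the origin of a listed thing).
Readings, each from a call of its own:
- telemetry.current_t(): time.
- telemetry.current_joints(): joint angles.
- telemetry.current_dq(): joint speeds.
- telemetry.current_joint_efforts(): joint torques, N m.
- telemetry.current_ee_pos(): TCP position.
- telemetry.current_tool_rot(): TCP orientation.
- telemetry.current_wrist_force(): force on the tool from outside, world axes, zero at the start.
- telemetry.current_torque(): the same for the moment, N m.
- telemetry.current_opening(): finger opening in m.
Only numpy, scipy, OpenCV 4.12 (cv2) and the standard library are available. Lean on these libraries where they do the work, as an engineer would, in place of code of your own. Each camera call takes 0.05 s, during which the arm holds its last target.

TASK

Finish this lot in the coin counting room: lay the single loose grey cassette squarely on the pile of two, edges in line, and then stand the orange lot marker upright in the middle of its top. The marker looks alike at both ends but has a ballast in one of them, so balance it in the grip to find the heavy end and stand it on that end (it falls over on the other). Leave everything upright and still, do not shift the pile, and leave the finished lot with the yellow marker, the coin tubes and the stamp where they are.

Things in the scene. Friction and masses are not known exactly. Their poses are not given: they have to be found in the camera images.
- cassette_center (a point): the single loose flat closed coin cassette, grey plastic box with a coin-patterned lid, 130 (x) x 60 (y) x 22 (z) mm, about 0.3 kg; this point is its centre; it lies flat on the table, so its centre is 11 mm up; x along its length, z up. Half a turn makes no difference
- pile_top_center (a point): the upper of the two cassettes of the pile, the same kind: flat closed coin cassette, grey plastic box with a coin-patterned lid, 130 (x) x 60 (y) x 22 (z) mm, about 0.3 kg; this point is its centre, 33 mm above the table (its top face is 44 mm above the table); x along its length, z up. It is loose, as is the equal cassette under it
- marker_center (a point): the orange lot marker, 112 mm long, about 0.17 kg: a hard plastic tube 36 mm thick, white round bumpers 43 mm across (9 mm long) at both ends, and a grip ball 42 mm across round its middle; it starts lying on the table, axis 21.5 mm up. This point is the middle of the ball; x runs along the axis. Pinched by the ball with 5 N and lifted, it swings till the heavy end hangs down (within 0.3 rad); over 20 N it may stick
- marker_end_a (a point): tip of the marker's one end, 56 mm from its middle along +x; a shallow dome of 52 mm radius, alike at both ends. A hidden ballast sits in end a or in end b, differing from start to start (the other holds light filler); the centre of mass is about 22 mm from the middle towards it
- marker_end_b (a point): tip of the marker's other end, 56 mm from its middle along -x, the same dome. Stood on the heavy end it rights itself from small tilts, rocking for a second or two, with its centre 56 mm above what it stands on; on the light end it topples
- done_top: the upper cassette of the finished lot (two of the same cassettes piled up), with the yellow marker standing on it; leave alone; origin at the centre of its underside, 22 mm above the table
- done_marker: yellow marker of the same shape, standing on the finished lot, its top 156 mm above the table; origin at its lower end; leave alone
- tube_a: coin tube standing on end, 28 mm in diameter, 75 mm tall, cream; origin at the centre of its underside; leave alone
- tube_b: a second coin tube like tube_a; leave alone
- stamp: wooden hand stamp standing on its base, 36 mm in diameter, 66 mm tall; origin at the centre of its underside; leave alone
Mind the look-alikes: they are no part of the job. Leave any red look-alike of the part that bears cassette_center alone.

How it is judged:
By the outcome, as a careful person would: the job done as asked, in the order asked, and still so for the second after the job is handed in, with the robot touching nothing.
It also fails if it takes over 70 s, if anything falls off the work surface, if the arm or the gripper's body presses on something with over 40 N, if the wrist force passes 120 N, or if a joint passes its speed limit or range.

## Working session

There is one attempt and no reset: what is moved stays moved. The work goes in short steps, each a Python script; the robot and the scene stay as the last script left them, time stands still between calls to the robot, and variables do not carry over. Pictures are saved under pics/ and viewed, and the job is handed in when it is done.

```bash
ls; mkdir -p pics
python3 - <<'E'
from plant import r, gripper_to, inverse_kinematics, vision, models, telemetry
import cv2
print(telemetry.current_t())
for n in ["scene","top","wrist"]:
    im=vision.snapshot(n); cv2.imwrite(f"pics/{n}0.png",im[:,:,::-1])
    c=vision.get_calibration(n); print(n,c)
    for th in ["cassette_center","pile_top_center","marker_center","marker_end_a","done_top","done_marker","tube_a","stamp"]:
        try:
            print(th,[(round(d['score'],2),[round(float(v),4) for v in d['at']]) for d in models.mark_of(th,n)])
        except Exception as e: print(th,e)
print(telemetry.current_t())
E
```

```text
pics
0.0
scene {'fx': 449.87301273763444, 'fy': 449.87301273763444, 'cx': 322.8736774481924, 'cy': 237.61338934280857, 'D': array([0.01114522, 0.        , 0.        , 0.        , 0.        ]), 'position': array([1.2148966 , 0.16747905, 0.67123019]), 'orientation': array([-0.24410534,  0.56863972,  0.72613709, -0.29964377])}
cassette_center [(0.93, [0.3699, 0.1734, 0.0077]), (0.73, [0.5336, 0.0108, 0.0198]), (0.55, [0.5368, 0.2599, 0.0128])]
pile_top_center [(0.55, [0.4889, -0.279, 0.0327])]
marker_center [(0.93, [0.4805, 0.0129, 0.0221])]
marker_end_a [(0.61, [0.4216, 0.0217, 0.0223]), (0.6, [0.532, 0.0091, 0.0175])]
done_top [(0.61, [0.7073, -0.3016, 0.0187])]
done_marker [(0.89, [0.7098, -0.2911, 0.0467]), (0.34, [0.7855, 0.1837, -0.0022])]
tube_a [(0.85, [0.7837, 0.184, 0.0006]), (0.6, [0.7291, 0.309, 0.0012])]
stamp [(0.8, [0.7971, -0.0049, -0.0012])]
top {'fx': 516.8030900190973, 'fy': 516.8030900190973, 'cx': 312.87177645115855, 'cy': 235.0769309435048, 'D': array([-0.14082436,  0.        ,  0.        ,  0.        ,  0.        ]), 'position': array([0.38220724, 0.04814029, 1.18
[... 340 characters left out ...]
6, 0.0223]), (0.79, [0.423, 0.0142, 0.0219])]
done_top [(0.98, [0.7061, -0.2953, 0.0224])]
done_marker [(0.57, [0.7116, -0.2897, 0.0425])]
tube_a [(0.79, [0.7828, 0.1798, 0.0042]), (0.47, [0.7318, 0.3101, 0.0014])]
stamp [(0.61, [0.7938, -0.0088, -0.004])]
wrist {'fx': 351.2461538214013, 'fy': 351.2461538214013, 'cx': 321.0563231891329, 'cy': 240.0424162548691, 'D': array([-0.03663196,  0.        ,  0.        ,  0.        ,  0.        ]), 'position': array([ 0.27486787, -0.5106072 ,  0.38460251]), 'orientation': array([ 0.10557786,  0.81690343, -0.56229847, -0.07309262])}
cassette_center []
pile_top_center []
marker_center []
marker_end_a []
done_top []
done_marker []
tube_a []
stamp []
1.35
```

View pics/scene0.png

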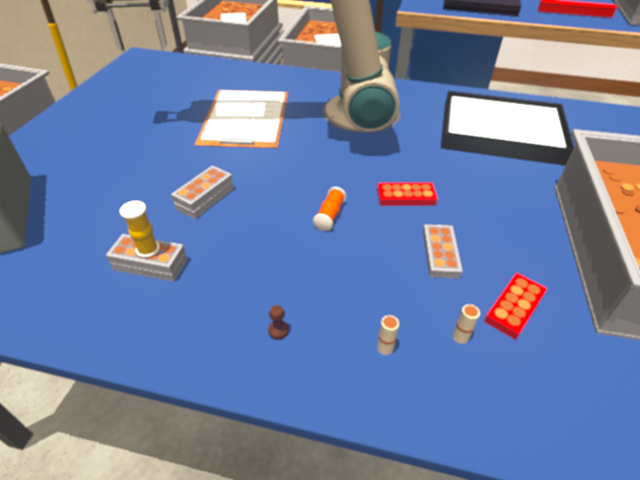

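View pics/top0.png

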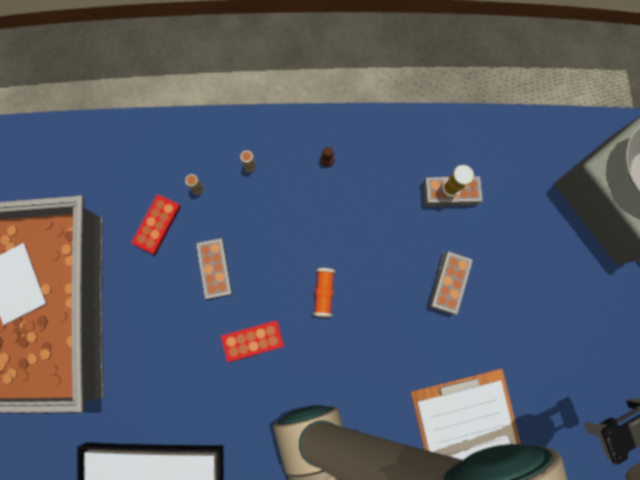

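View pics/wrist0.png

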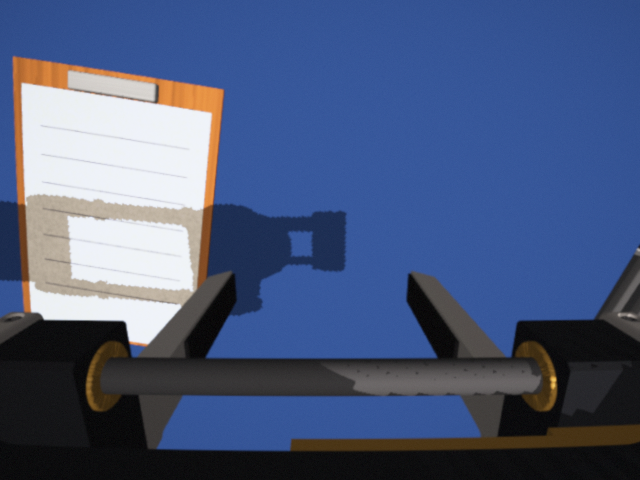

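The loose-cassette candidates in the top picture are:
- grey single at (213,268)
- red look-alikes at (252,341) and (156,224)
- pile of two at (452,283)
- finished lot at (454,190)

I choose the single grey one at (213,268). Next is a close crop to check it, then a look from above.

```bash
cat > h.py <<'E'
from plant import r, gripper_to, inverse_kinematics, vision, models, telemetry
import numpy as np, cv2
from scipy.spatial.transform import Rotation as R
from scipy.optimize import minimize
def q2R(q): return R.from_quat([q[1],q[2],q[3],q[0]])
def R2q(M): 
    x=M.as_quat(); return np.array([x[3],x[0],x[1],x[2]])
def down(jaw_yaw):
    "tool z down, tool x along jaw_yaw in world"
    c,s=np.cos(jaw_yaw),np.sin(jaw_yaw)
    X=np.array([c,s,0]);Z=np.array([0,0,-1.]);Y=np.cross(Z,X)
    return R.from_matrix(np.stack([X,Y,Z],1))
def proj(P,c):
    Rm=q2R(c['orientation']).as_matrix().T
    t=-Rm@c['position']
    K=np.array([[c['fx'],0,c['cx']],[0,c['fy'],c['cy']],[0,0,1.]])
    return cv2.projectPoints(np.asarray(P,float).reshape(-1,3),cv2.Rodrigues(Rm)[0],t,K,np.asarray(c['D'],float))[0][:,0]
def unproj(uv,c,z):
    K=np.array([[c['fx'],0,c['cx']],[0,c['fy'],c['cy']],[0,0,1.]])
    p=cv2.undistortPoints(np.asarray(uv,float).reshape(-1,1,2),K,np.asarray(c['D'],float))[:,0]
    d=(q2R(c['orientation']).as_matrix()@np.c_[p,np.ones(len(p))].T).T
    o=c['position']; return o+d*((z-o[2])/d[:,2])[:,None]
def boxpts(x,y,yaw,h,z0=0,L=.13,W=.06):
    c,s=np.cos(yaw),np.sin(yaw)
    return np.array([[x+c*a*L/2-s*b*W/2,y+s*a*L/2+c*b*W/2,z] for z in(z0,z0+h) for a,b in((-1,-1),(-1,1),(1,1),(1,-1))])
def fitbox(mask,c,h,init):
    S=4
    def cost(p):
        hull=cv2.convexHull(proj(boxpts(p[0],p[1],p[2],h),c).astype(np.float32))[:,0]
        m=np.zeros(mask.shape,np.uint8)
        cv2.fillPoly(m,[np.round(hull*256).astype(np.int32)],255,cv2.LINE_AA,8)
        return np.abs(m/255.-mask).sum()/mask.sum()
    best=None
    for k in range(3):
        p0=np.array(init if best is None else best.x)
        simplex=np.vstack([p0]+[p0+d for d in np.diag([.008,.008,.08])/(k+1)])
        best=minimize(cost,p0,method='Nelder-Mead',options=dict(initial_simplex=simplex,xatol=1e-5,fatol=1e-5))
    return best.x,best.fun
def snap(n,name):
    c=vision.get_calibration(n); im=vision.snapshot(n)
    cv2.imwrite(f'pics/{name}.png',im[:,:,::-1]); return im,c
def draw(im,c,p,h,name):
    o=im[:,:,::-1].copy(); q=proj(boxpts(*p,h),c).round().astype(int)
    for k in(0,4): cv2.polylines(o,[q[k:k+4]],True,(0,255,0),1)
    cv2.imwrite(f'pics/{name}.png',o)
E
python3 - <<'E'
from h import *
c=vision.get_calibration('wrist'); T=q2R(telemetry.current_tool_rot()); p=telemetry.current_ee_pos()
print('tool x,y',T.as_matrix()[:,0],T.as_matrix()[:,1])
g=unproj([[320,240],[320,150]],c,0.0); print('axis hit tool frame',T.inv().apply(g-p))
print('cam in tool',T.inv().apply(c['position']-p))
im,c=snap('top','top1')
for th,h,near in(("cassette_center",.022,(.537,.261)),("pile_top_center",.044,(.489,-.277))):
    uv=proj([[*near,h]],c)[0].round().astype(int)
    for d in models.regions_of(th,'top'):
        m=d['pixels']; print(th,d['score'],m.sum(),m[uv[1],uv[0]])
        if m[uv[1],uv[0]]:
            for y in(0.1,-0.3): print(fitbox(m.astype(float),c,h,(*near,y)))
big=cv2.resize(im[210:360,180:330],None,fx=4,fy=4,interpolation=cv2.INTER_CUBIC); cv2.imwrite('pics/crop1.png',big[:,:,::-1])
E
```

```text
tool x,y [ 3.57695133e-01 -9.33838409e-01  1.36445417e-04] [-9.33838417e-01 -3.57695136e-01 -2.85727712e-07]
axis hit tool frame [[-0.00148328  0.02720736  0.23051251]
 [-0.0013319  -0.07172777  0.23051256]]
cam in tool [ 1.20335186e-04 -7.40331121e-02 -1.54074483e-01]
cassette_center 0.9 1652 True
(array([0.53542745, 0.26279082, 0.16418037]), np.float64(0.04149693775815411))
(array([0.53532192, 0.26278693, 0.16417389]), np.float64(0.04149693775815411))
cassette_center 0.88 1522 False
cassette_center 0.68 1589 False
pile_top_center 0.76 1639 True
(array([ 0.49174441, -0.27760809, -0.35096529]), np.float64(0.15267319862661355))
(array([ 0.4918638 , -0.27992602, -0.33237212]), np.float64(0.14819653303664357))
```

View pics/crop1.png

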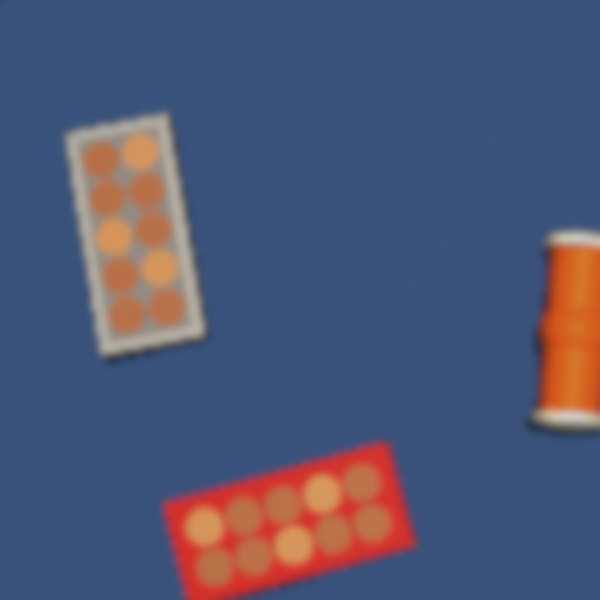

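The crop shows the loose grey cassette at crop (135,235). The red one at (290,525) is a look-alike, and the orange marker is at the right. I'll look at the pile and the cassette with the wrist camera.

```bash
cat >> h.py <<'E'
def fitz(mask,c,z0,h,init):
    global boxpts
    old=boxpts
    boxpts=lambda x,y,yaw,hh: old(x,y,yaw,hh,z0)
    try: return fitbox(mask,c,h,init)
    finally: boxpts=old
E
python3 - <<'E'
from h import *
r_=lambda v:np.round(v,4)
gripper_to(0.094)
def look(x,y,yaw,name,th,z0,h,dz=.25):
    Q=down(yaw-np.pi/2)
    p=np.array([x,y,dz])-Q.apply([0,-.03,0])
    r.move_to(p,R2q(Q)); r.hold(.2)
    im,c=snap('wrist',name)
    for d in models.regions_of(th,'wrist'):
        m=d['pixels']; ys,xs=np.nonzero(m); print(name,d['score'],m.sum(),xs.min(),xs.max(),ys.min(),ys.max())
        cen=unproj([[xs.mean(),ys.mean()]],c,z0+h)[0]
        if np.hypot(*(cen[:2]-[x,y]))<.04 and d['score']>.3:
            for zz,hh in((z0,h),(0,z0+h)) if z0 else ((0,h),):
                f=fitz(m.astype(float),c,zz,hh,(x,y,yaw)); print(zz,r_(f[0]),r_(f[1]))
            draw(im,c,f[0],z0+h,name+'d')
look(.4905,-.2785,-.30,'wp','pile_top_center',.022,.022)
look(.5365,.262,.164,'wc','cassette_center',0,.022)
print(telemetry.current_t())
E
```

```text
wp 0.97 7412 291 353 124 252
0.022 [ 0.4907 -0.279  -0.3466] 0.0406
0 [ 0.4907 -0.279  -0.3466] 0.0406
wc 0.68 5054 316 423 303 358
wc 0.65 6519 292 348 128 248
0 [0.535  0.2612 0.1887] 0.0537
wc 0.58 8839 146 263 0 136
5.6083
```

View pics/wpd.png

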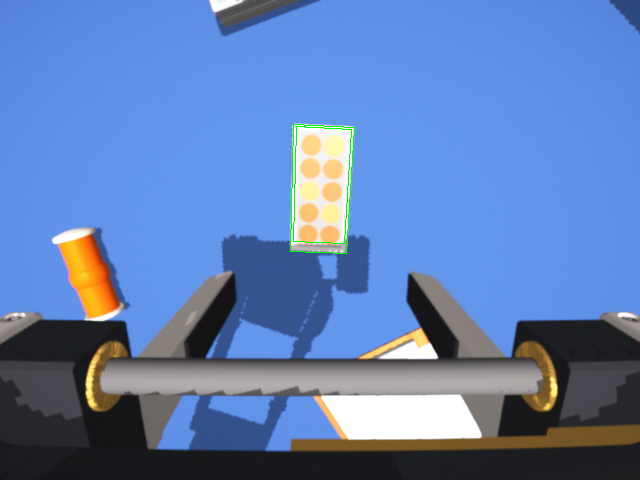

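View pics/wcd.png

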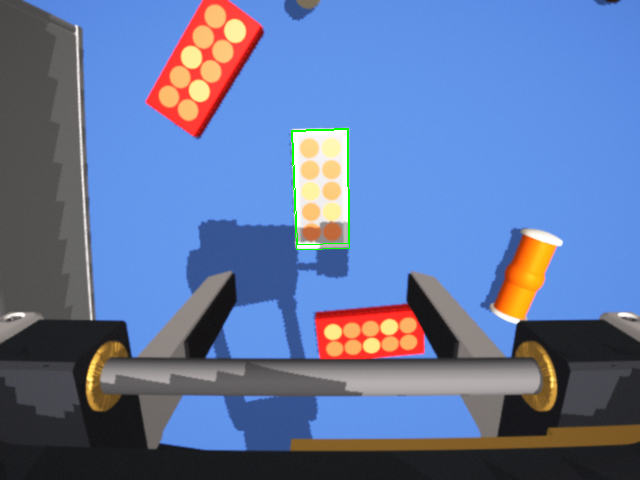

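The fits sit on the pile (top face about (322,188)) and on the loose grey cassette (about (321,188)). The reds at (205,65) and (370,332) are separate. I'll refine the yaw with a colour mask.

```bash
cat >> h.py <<'E'
def colmask(im,box):
    x0,x1,y0,y1=box
    I=im.astype(int); m=(I[:,:,0]>0.75*I[:,:,2])&(I[:,:,2]>0)
    o=np.zeros(m.shape,np.uint8); o[y0:y1,x0:x1]=m[y0:y1,x0:x1]
    o=cv2.morphologyEx(o,cv2.MORPH_CLOSE,np.ones((5,5)))
    n,l,s,_=cv2.connectedComponentsWithStats(o); k=1+np.argmax(s[1:,4]); return (l==k)
E
python3 - <<'E'
from h import *
Q=telemetry.current_tool_rot()
# rebuild calibs: current wrist calib is for wc; for wp use rigid transform
c=vision.get_calibration('wrist'); T=q2R(Q); p=telemetry.current_ee_pos()
co=T.inv()*q2R(c['orientation']); cp=T.inv().apply(c['position']-p)
Qp=down(-.30-np.pi/2); pp=np.array([.4905,-.2785,.25])-Qp.apply([0,-.03,0])
c2=dict(c); c2['orientation']=R2q(Qp*co); c2['position']=pp+Qp.apply(cp)
out=[]
for n,cc,h,i,box in(('wp',c2,.044,(.4907,-.279,-.3466),(275,370,110,262)),('wc',c,.022,(.535,.2612,.18),(275,365,115,260))):
    im=cv2.imread(f'pics/{n}.png')[:,:,::-1]; m=colmask(im,box)
    f=fitbox(m.astype(float),cc,h,i); print(n,np.round(f[0],4),f[1],m.sum())
    o=im[:,:,::-1].copy(); q=proj(boxpts(*f[0],h),cc); 
    b=cv2.resize(o[110:265,250:390],None,fx=3.8,fy=3.8,interpolation=cv2.INTER_CUBIC)
    q=((q-[250,110]+.5)*3.8).round().astype(int); cv2.polylines(b,[q[4:]],True,(0,255,0),1); out.append(b)
cv2.imwrite('pics/ref.png',np.hstack(out)[:, :800] if out[0].shape[1]*2<=800 else cv2.resize(np.hstack(out),(800,443)))
E
```

```text
wp [ 0.4921 -0.2779 -0.3424] 0.025234870739924 7549
wc [0.5357 0.2622 0.181 ] 0.024338531474054636 6703
```

View pics/ref.png

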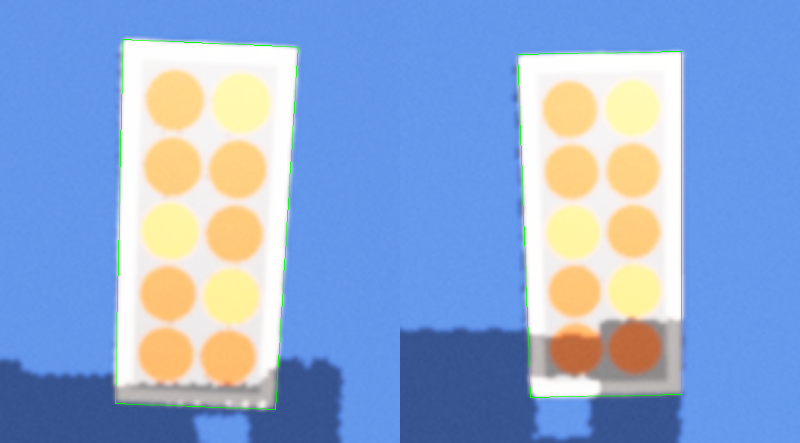

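Run:
```python
from h import *
x,y,yaw=.5357,.2622,.181
Q=down(yaw-np.pi/2)
r.move_to([x,y,.10],R2q(Q))
print(r.move_l([x,y,.029],vel=.1,guard=12), telemetry.current_ee_pos())
gripper_to(.05,f_grip=15); r.hold(.1)
print('open',telemetry.current_opening(), telemetry.current_wrist_force())
gripper_to(.094); r.move_l([x,y,.12],vel=.25)
V=np.array([x,y,.25])-Q.apply([0,-.03,0])
r.move_to(V,R2q(Q)); r.hold(.2)
im,c=snap('wrist','wc2')
m=colmask(im,(275,365,115,260)); f=fitbox(m.astype(float),c,.022,(x,y,yaw)); print(f,m.sum())
print('tool dx,dy', Q.inv().apply([*(f[0][:2]-[x,y]),0]))
print(telemetry.current_t())
```

```text
False [0.53635846 0.26246928 0.02977094]
open 0.06005030323680117 [-0.25821433 -0.97879742  2.4117314 ]
(array([0.53536763, 0.26224194, 0.17944094]), np.float64(0.023341309114402433)) 6859
tool dx,dy [-0.00010109  0.00031939  0.        ]
9.9167
```

Run:
```python
from h import *
x,y,yaw=.5355,.2622,.180
Q=down(yaw-np.pi/2)
r.move_to([x,y,.10],R2q(Q))
r.move_l([x,y,.029],vel=.12,guard=12)
gripper_to(.05,f_grip=30); r.hold(.1)
a=telemetry.current_ee_pos(); q=q2R(telemetry.current_tool_rot())
off=q.inv().apply(np.array([x,y,a[2]])-a); print('off',off,telemetry.current_opening(),a)
r.move_l([x,y,.17],vel=.2)
X,Y,W=.4921,-.2779,-.3424
Qp=down(W-np.pi/2)
t=np.array([X,Y,0])-Qp.apply([0,off[1],0])
r.move_to([t[0],t[1],.17],R2q(Qp)); 
r.move_l([t[0],t[1],.082],vel=.12); r.hold(.2)
e=telemetry.current_ee_pos(); print('err',e-[t[0],t[1],.082])
print(telemetry.current_opening(),telemetry.current_wrist_force())
print(q2R(telemetry.current_tool_rot()).as_matrix()[:,0], [np.cos(W-np.pi/2),np.sin(W-np.pi/2)])
np.save('t.npy',np.array([*t[:2],*(e[:2]-t[:2]),e[2]-.082, a[2]]))
im,c=snap('scene','s1'); cv2.imwrite('pics/s1c.png',cv2.resize(im[100:300,60:330],(800,592))[:,:,::-1]); snap('wrist','w1')
print(telemetry.current_t())
```

```text
off [-7.07686893e-05  6.41334977e-05 -1.79958781e-08] 0.05997656065689671 [0.53557577 0.26214186 0.02916887]
err [ 0.0004939  -0.00034897  0.00086669]
0.05970959790516007 [ 0.40417943 -0.33245268 -4.15719069]
[-3.35702425e-01 -9.41967936e-01  5.39036486e-04] [np.float64(-0.33574874072361194), np.float64(-0.9419515821434289)]
16.0417
```

View pics/s1c.png

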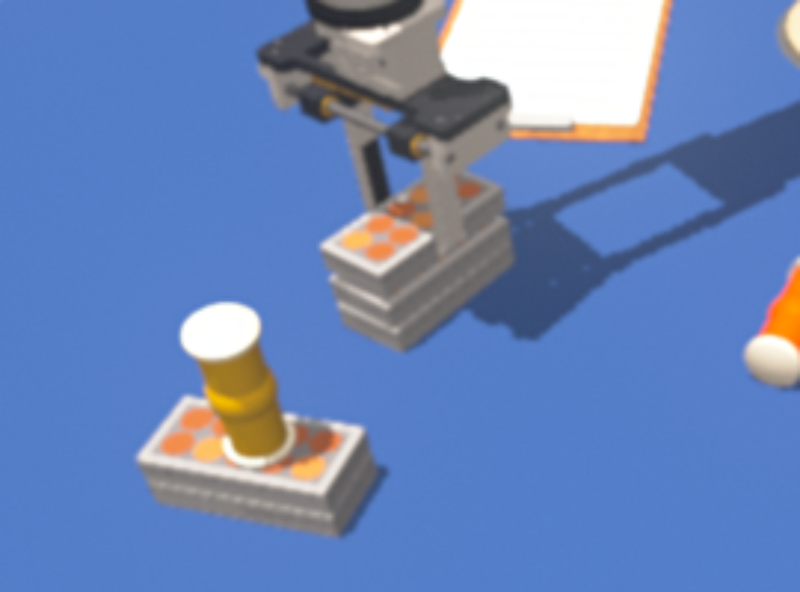

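View pics/w1.png

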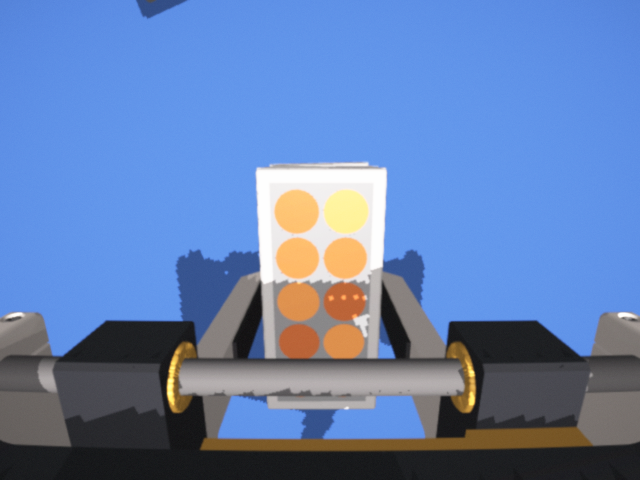

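The cassette is held over the pile. In the wrist picture its far edge is at row 168, and a sliver of the pile's far edge shows at row 163. I'll compare both with the predicted rows before lowering.

Run:
```python
from h import *
c=vision.get_calibration('wrist'); e=telemetry.current_ee_pos()
P=(.4921,-.2779,-.3424)
print('pile top',proj(boxpts(*P,.044),c)[4:].round(1).tolist())
zb=e[2]-.0292
print('held bottom/top',proj(boxpts(e[0],e[1],P[2],.022,zb),c).round(1).tolist(),zb)
im=cv2.imread('pics/w1.png')
cv2.imwrite('pics/w1c.png',cv2.resize(im[145:300,235:405],None,fx=3.8,fy=3.8,interpolation=cv2.INTER_CUBIC))
```

```text
pile top [[368.5, 374.9], [274.1, 375.0], [265.5, 165.9], [376.8, 165.8]]
held bottom/top [[370.7, 384.0], [272.2, 384.0], [262.8, 166.0], [379.8, 165.9], [376.0, 409.7], [267.0, 409.8], [255.0, 168.4], [387.7, 168.3]] 0.05342752940702365
```

View pics/w1c.png

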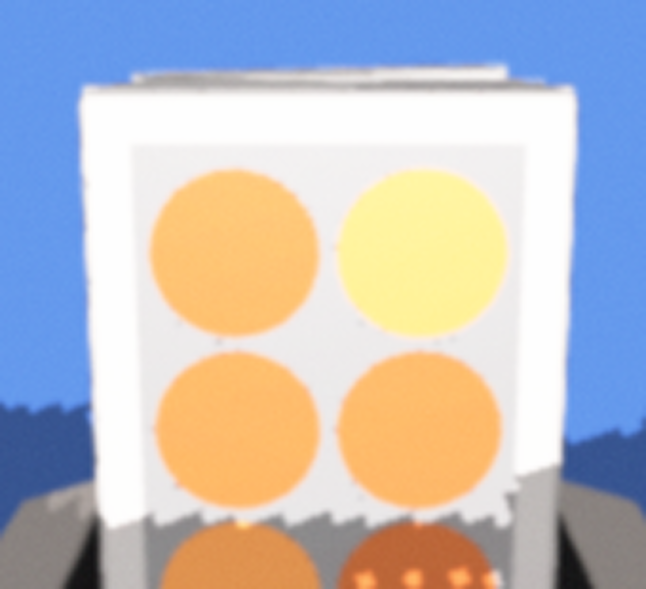

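Run:
```python
from h import *
c=vision.get_calibration('wrist')
P=(.4921,-.2779,-.3424)
print(proj(boxpts(*P,.022),c)[[2,3,6,7]].round(1).tolist())
u=unproj([[269.7,164.7],[367.9,162.4]],c,.022)
print(u, np.diff(u,axis=0), down(P[2]-np.pi/2).inv().apply(u-[P[0],P[1],.022]))
```

```text
[[275.7, 162.6], [366.5, 162.5], [271.1, 164.1], [371.1, 164.0]]
[[ 0.56334058 -0.27054717  0.022     ]
 [ 0.54479913 -0.32643581  0.022     ]] [[-0.01854145 -0.05588864  0.        ]] [[-3.08449465e-02 -6.46364737e-02  6.93889390e-18]
 [ 2.80247124e-02 -6.59358663e-02  6.93889390e-18]]
```

The edges agree with the prediction to within about 1 px (0.5 mm), so I lower it.

Run:
```python
from h import *
t=np.load('t.npy'); X=t[0]-t[2]; Y=t[1]-t[3]
hit=r.move_l([X,Y,.0715],vel=.03,guard=4); e=telemetry.current_ee_pos()
print(hit,e-[t[0],t[1],.0732],telemetry.current_wrist_force())
r.hold(.2); print(telemetry.current_ee_pos()-[t[0],t[1],.0732],telemetry.current_wrist_force())
gripper_to(.094); r.hold(.1)
r.move_l([X,Y,.15],vel=.15)
W=-.3424; Qp=down(W-np.pi/2)
V=np.array([.4921,-.2779,.272])-Qp.apply([0,-.03,0])
r.move_to(V,R2q(Qp)); r.hold(.2)
im,c=snap('wrist','wp2')
m=colmask(im,(260,385,100,275)); f=fitbox(m.astype(float),c,.066,(.4921,-.2779,W)); print(f,m.sum())
draw(im,c,f[0],.066,'wp2d')
im,c=snap('scene','s2'); cv2.imwrite('pics/s2c.png',cv2.resize(im[100:300,60:330],(800,592),interpolation=cv2.INTER_CUBIC)[:,:,::-1])
for n in('top','scene'):
    vision.snapshot(n); 
    print(n,[ (th,[(round(d['score'],2),np.round(d['at'],4)) for d in models.mark_of(th,n)]) for th in('marker_center','marker_end_a')])
print(telemetry.current_t())
```

```text
True [-0.00031545  0.00015836 -0.00023758] [0.38279619 0.18465273 3.821869  ]
[-0.00030153  0.00012461 -0.00025873] [-0.70814122 -0.43554384  5.32322958]
(array([ 0.49165223, -0.27733201, -0.34413125]), np.float64(0.023304063691559945)) 7657
top [('marker_center', [(0.88, array([0.4723, 0.0095, 0.0178]))]), ('marker_end_a', [(0.88, array([0.5288, 0.0035, 0.0226])), (0.62, array([0.423 , 0.0173, 0.0233]))])]
scene [('marker_center', []), ('marker_end_a', [(0.96, array([0.5332, 0.0064, 0.02  ])), (0.74, array([0.4239, 0.0173, 0.0246]))])]
19.2333
```

View pics/s2c.png

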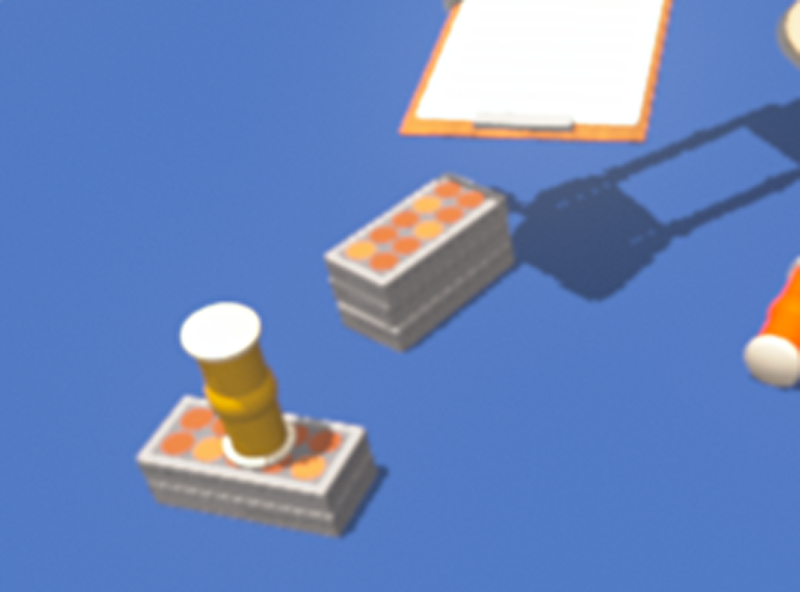

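View pics/wp2d.png

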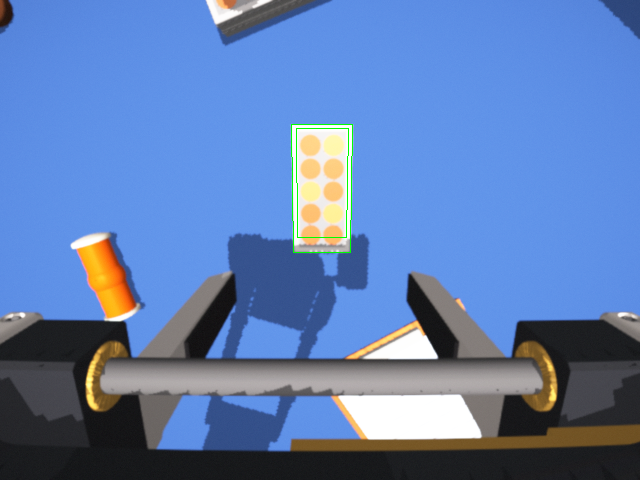

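The cassette lies on the pile at (0.4917, -0.2773, yaw -0.344), within 1 mm of the fit taken before placing, and the edges look in line in the scene crop at (420,235). Next I look at the marker.

```bash
cat >> h.py <<'E'
def fitmarker(mask,c,init,z=.0215):
    cnt=max(cv2.findContours(mask.astype(np.uint8),cv2.RETR_EXTERNAL,cv2.CHAIN_APPROX_NONE)[0],key=len)
    M=np.zeros(mask.shape,np.uint8); cv2.fillPoly(M,[cv2.convexHull(cnt)],255); M=M/255.
    a=np.linspace(0,2*np.pi,24,endpoint=False)
    L=[]
    for s in(-1,1):
        for xx,rr in((.047,.0215),(.05135,.0215),(.0544,.0125),(.056,.0)):
            L+= [[s*xx,rr*np.cos(k),rr*np.sin(k)] for k in a]
    L=np.array(L)
    def cost(p):
        pts=R.from_euler('z',p[2]).apply(L)+[p[0],p[1],z]
        hull=cv2.convexHull(proj(pts,c).astype(np.float32))[:,0]
        m=np.zeros(mask.shape,np.uint8); cv2.fillPoly(m,[np.round(hull*256).astype(np.int32)],255,cv2.LINE_AA,8)
        return np.abs(m/255.-M).sum()/M.sum()
    b=np.array(init)
    for k in range(3):
        sx=np.vstack([b]+[b+d for d in np.diag([.008,.008,.08])/(k+1)])
        res=minimize(cost,b,method='Nelder-Mead',options=dict(initial_simplex=sx,xatol=1e-5,fatol=1e-5)); b=res.x
    return b,res.fun
E
python3 - <<'E'
from h import *
x,y,a=.4765,.0105,-.115
Q=down(a-np.pi/2); V=np.array([x,y,.25])-Q.apply([0,-.03,0])
r.move_to(V,R2q(Q)); r.hold(.2)
im,c=snap('wrist','wm')
m=colmask(im,(265,375,110,275)); b,f=fitmarker(m,c,(x,y,a)); print(b,f,m.sum())
x0=proj([[b[0]+np.cos(b[2])*s,b[1]+np.sin(b[2])*s,.0215] for s in(-.056,0,.056)],c)
o=im[:,:,::-1].copy()
for u in x0.round().astype(int): cv2.drawMarker(o,tuple(int(v) for v in u),(0,255,0),0,9)
cv2.imwrite('pics/wmd.png',o); print(telemetry.current_t())
E
```

```text
[ 0.47643199  0.01054521 -0.10452939] 0.021968681982502902 3704
20.575
```

View pics/wmd.png

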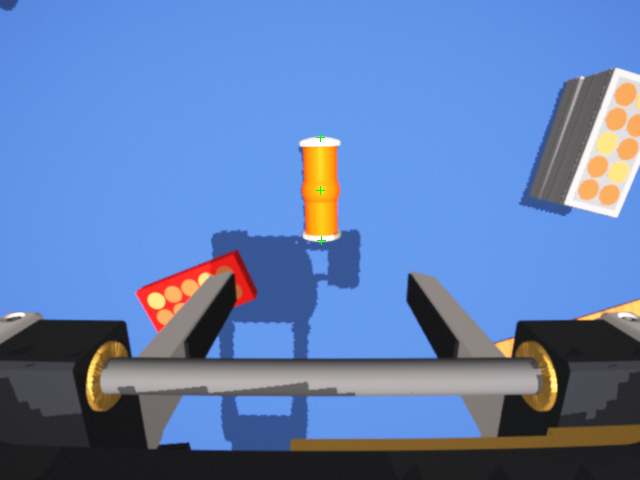

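The fit marks the marker's ball at (321,190) and its tips at (321,137) and (321,241). I'll pinch at 5 N and lift.

Run:
```python
from h import *
x,y,a=.4764,.0105,-.1045
Q=down(a-np.pi/2)
r.move_to([x,y,.11],R2q(Q))
e0=r.move_l([x,y,.0275],vel=.12,guard=12); r.hold(.15); e=telemetry.current_ee_pos(); print(e0,e-[x,y,.0275])
gripper_to(.03,f_grip=5); r.hold(.1); print(telemetry.current_opening())
r.move_l([x,y,.20],vel=.08); r.hold(1.2)
print(telemetry.current_opening(),telemetry.current_wrist_force(),telemetry.current_torque())
im,c=snap('wrist','wl'); im,c=snap('scene','sl')
cv2.imwrite('pics/slc.png',cv2.resize(im[60:260,220:490],(800,592),interpolation=cv2.INTER_CUBIC)[:,:,::-1]); print(telemetry.current_t())
```

```text
False [ 8.27237985e-04 -8.06845085e-05  9.36103926e-04]
0.04157221084441935
0.04193888228704773 [ 0.2584425  -0.1788653  -2.60593937] [ 0.10036591  0.04314947 -0.00951851]
26.75
```

View pics/slc.png

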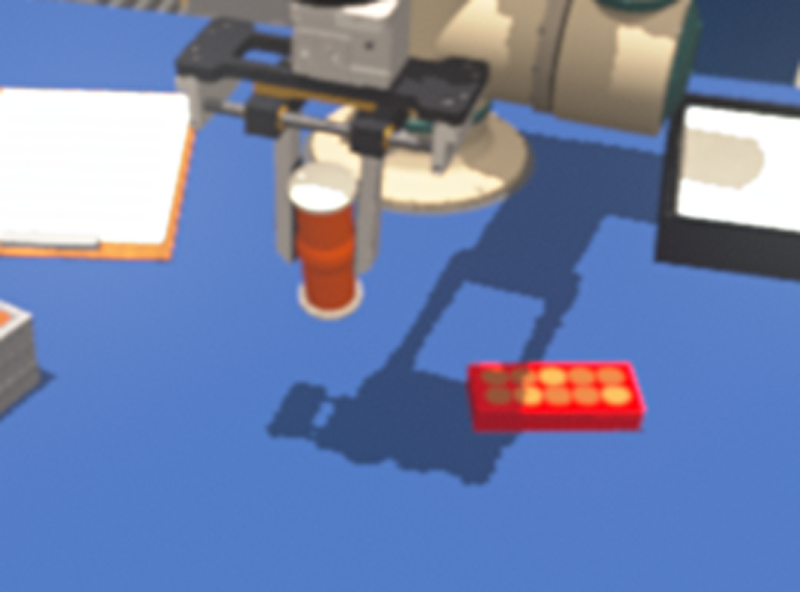

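View pics/wl.png

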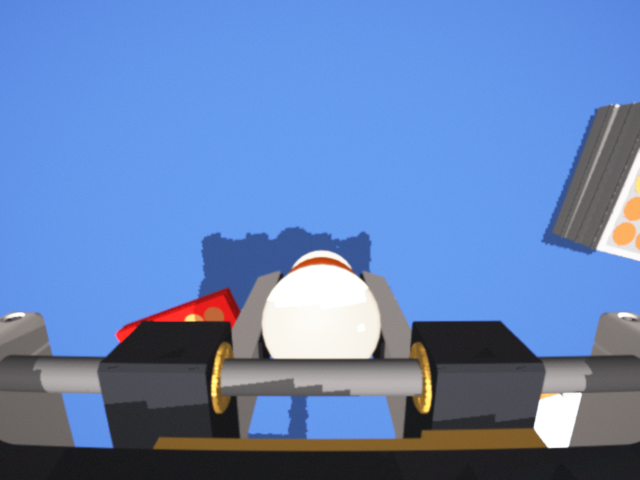

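The marker has swung upright in the grip; its upper bumper is at (322,310) and the lower bumper rim shows at row 250. I'll measure the leftover tilt from this picture.

Run:
```python
from h import *
c=vision.get_calibration('wrist'); T=q2R(telemetry.current_tool_rot()); p=telemetry.current_ee_pos()
a=np.linspace(0,2*np.pi,180)
def ring(h,rr): return np.c_[rr*np.cos(a),rr*np.sin(a),np.full(180,-h)]  # -z tool = up
for cz in(.006,):
  for ph in np.arange(-.3,.31,.05):
    M=R.from_euler('x',ph)
    f=lambda h,rr: proj(T.apply(M.apply(ring(h,rr))+[0,0,cz])+p,c)
    lo=min(f(h,.0215)[:,1].min() for h in(-.047,-.0513)); up=f(.0513,.0215); u2=f(.047,.0215)
    print(round(ph,2),'lower rim min row',lo.round(1),'upper rim rows',min(up[:,1].min(),u2[:,1].min()).round(1),up[:,0].min().round(1),up[:,0].max().round(1), 'ball top', proj(T.apply([[0,-.021,cz]])+p,c)[0].round(1))
im=cv2.imread('pics/wl.png'); cv2.imwrite('pics/wlc.png',cv2.resize(im[235:380,240:400],None,fx=4,fy=4,interpolation=cv2.INTER_CUBIC))
```

```text
-0.3 lower rim min row 257.9 upper rim rows 260.3 259.9 382.8 ball top [321.3 262. ]
-0.25 lower rim min row 254.0 upper rim rows 266.9 259.9 382.8 ball top [321.3 262. ]
-0.2 lower rim min row 250.1 upper rim rows 273.8 259.9 382.8 ball top [321.3 262. ]
-0.15 lower rim min row 246.2 upper rim rows 280.9 260.1 382.7 ball top [321.3 262. ]
-0.1 lower rim min row 242.5 upper rim rows 288.1 260.3 382.5 ball top [321.3 262. ]
-0.05 lower rim min row 238.8 upper rim rows 295.5 260.5 382.2 ball top [321.3 262. ]
-0.0 lower rim min row 235.1 upper rim rows 303.0 260.8 381.9 ball top [321.3 262. ]
0.05 lower rim min row 231.6 upper rim rows 310.5 261.1 381.6 ball top [321.3 262. ]
0.1 lower rim min row 228.1 upper rim rows 318.0 261.6 381.2 ball top [321.3 262. ]
0.15 lower rim min row 224.7 upper rim rows 325.4 262.0 380.8 ball top [321.3 262. ]
0.2 lower rim min row 221.4 upper rim rows 332.8 262.5 380.3 ball top [321.3 262. ]
0.25 lower rim min row 218.2 upper rim rows 340.0 263.0 379.7 ball top [321.3 262. ]
0.3 lower rim min row 215.2 upper rim rows 347.1 263.6 379.2 ball top [321.3 262. ]
```

View pics/wlc.png

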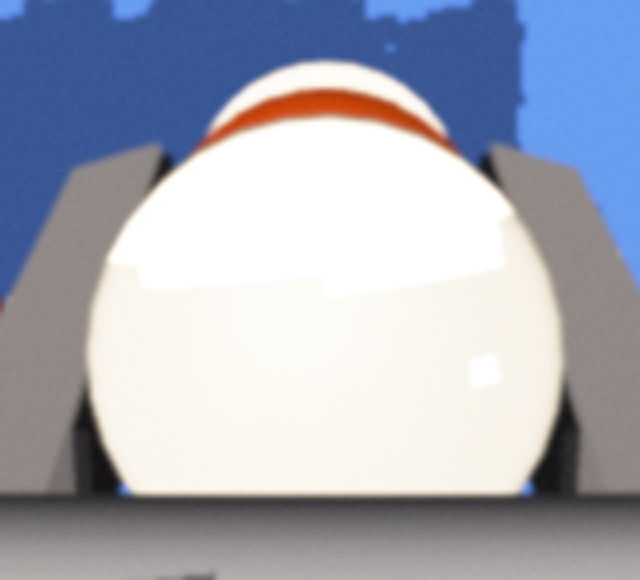

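```bash
cat >> h.py <<'E'
_a=np.linspace(0,2*np.pi,360)
def ring(h,rr): return np.c_[rr*np.cos(_a),rr*np.sin(_a),np.full(360,-h)]
def fitheld(obs,c,T,p):
    "obs: lower rim min row, upper rim min row, upper left col, right col -> phi, dx, dy, cz"
    from scipy.optimize import least_squares
    def f(v):
        M=R.from_euler('x',v[0])
        g=lambda h: proj(T.apply(M.apply(ring(h,.0215))+[v[1],v[2],v[3]])+p,c)
        lo=min(g(-.047)[:,1].min(),g(-.0513)[:,1].min()); U=np.vstack([g(.047),g(.0513)])
        return np.array([lo,U[:,1].min(),U[:,0].min(),U[:,0].max()])-obs
    s=least_squares(f,[-.2,0,0,.006],x_scale=[.1,.001,.001,.001],diff_step=1e-4)
    return s.x,s.fun
E
python3 - <<'E'
from h import *
c=vision.get_calibration('wrist'); T=q2R(telemetry.current_tool_rot()); p=telemetry.current_ee_pos()
print(fitheld([250.5,263.8,262,380.6],c,T,p))
print(fitheld([250.0,263.8,261.5,381],c,T,p))
# scene check
cs=vision.get_calibration('scene'); im=cv2.imread('pics/sl.png')
v,_=fitheld([250.5,263.8,262,380.6],c,T,p)
for vv,col in((v,(0,255,0)),):
    for h in(-.0513,.0513,.047,-.047):
        q=proj(T.apply(R.from_euler('x',vv[0]).apply(ring(h,.0215))+vv[1:])+p,cs)
        cv2.polylines(im,[np.round(q*16).astype(int)],True,col,1,cv2.LINE_AA,4)
cv2.imwrite('pics/slf.png',cv2.resize(im[100:180,290:370],(640,600),interpolation=cv2.INTER_NEAREST))
E
```

```text
(array([-2.37233179e-01, -1.91120558e-05, -2.38096904e-04,  1.07594919e-02]), array([-2.84217094e-14, -5.68434189e-14,  0.00000000e+00, -5.68434189e-14]))
(array([-2.34322207e-01, -3.68997582e-05, -6.84554484e-04,  9.88007997e-03]), array([0.00000000e+00, 5.68434189e-14, 0.00000000e+00, 0.00000000e+00]))
```

View pics/slf.png

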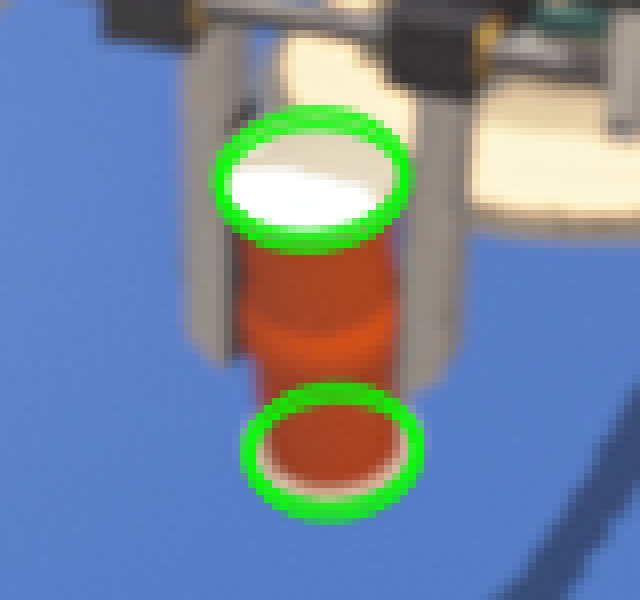

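The fit gives a tilt of -0.236 rad, with the ball about 4 mm lower in the pads, and the scene picture agrees. I'll firm up the grip, turn the tool by +0.236 rad so the marker is vertical, and carry it over the pile.

```bash
cat >> h.py <<'E'
def toolpose(v,target,yaw):
    Q=down(yaw)*R.from_euler('x',-v[0]); return np.array(target)-Q.apply(v[1:]),Q
E
python3 - <<'E'
from h import *
gripper_to(.03,f_grip=25); r.hold(.2)
v=np.array([-.2357,0,-.0005,.0103]); yaw=-.3435-np.pi/2
p,Q=toolpose(v,[.4917,-.2773,.185],yaw)
# lift a bit/travel at same height
c0=telemetry.current_ee_pos()
r.move_to(p,R2q(Q)); r.hold(.5)
im,c=snap('wrist','wv'); T=q2R(telemetry.current_tool_rot()); e=telemetry.current_ee_pos()
print('track',e-p,telemetry.current_opening(),telemetry.current_wrist_force())
cv2.imwrite('pics/wvc.png',cv2.resize(im[235:380,240:400],None,fx=4,fy=4,interpolation=cv2.INTER_CUBIC)[:,:,::-1])
ims,cs=snap('scene','sv'); o=ims[:,:,::-1].copy()
u=proj([[.4917,-.2773,.185]],cs)[0].astype(int)
imt,ct=snap('top','tv')
up=proj(boxpts(.4917,-.2773,-.3435,.066),cs)
x0,y0=u-[60,50]
cv2.imwrite('pics/svc.png',cv2.resize(o[y0:y0+130,x0:x0+140],None,fx=4.5,fy=4.5,interpolation=cv2.INTER_CUBIC)); print(u,telemetry.current_t())
E
```

```text
track [1.06877324e-04 2.04415501e-04 2.34151403e-05] 0.04085509535820339 [-0.11498221 -0.53399668 -0.63613759]
[189 128] 28.925
```

View pics/svc.png

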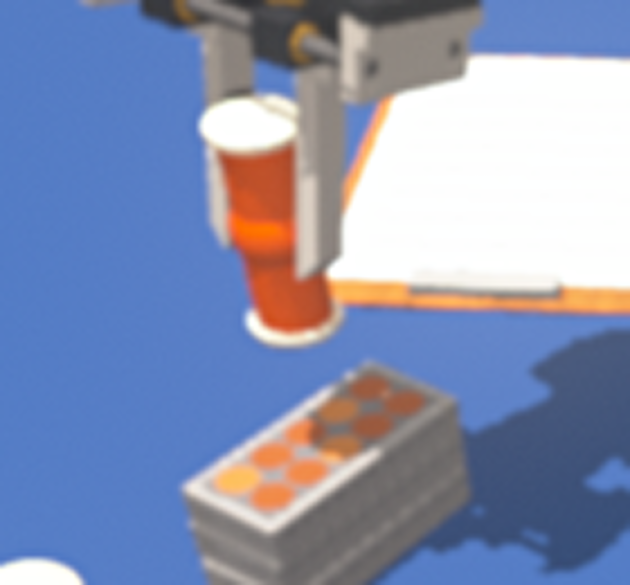

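View pics/wvc.png

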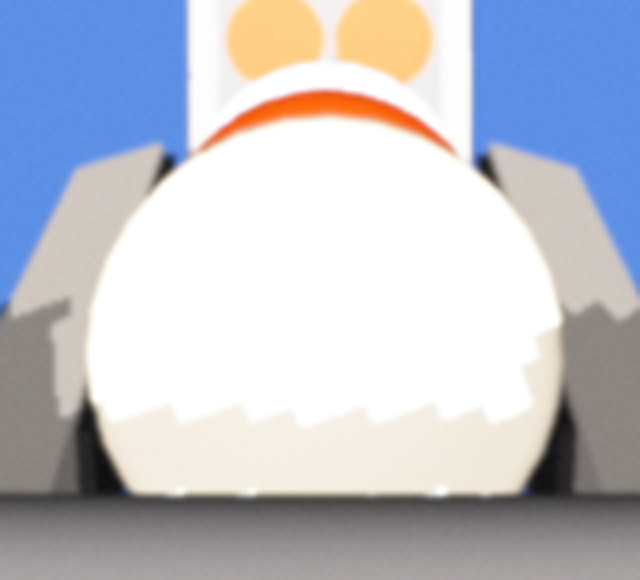

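Run:
```python
from h import *
out=[]
for n,o in(('scene',(129,78)),('top',None)):
    cs=vision.get_calibration(n); im=cv2.imread('pics/%sv.png'%n[0])
    u=proj([[.4917,-.2773,.185]],cs)[0].astype(int); x0,y0=u-[35,40]
    b=cv2.resize(im[y0:y0+110,x0:x0+75],None,fx=5,fy=5,interpolation=cv2.INTER_CUBIC)
    for h in(-.0513,.0513,.047,-.047):
        q=proj(ring(h,.0215)*[1,1,-1]+[.4917,-.2773,.185],cs)
        cv2.polylines(b,[np.round((q-[x0,y0]+.5)*5).astype(int)],True,(0,255,0),1)
    out.append(b)
cv2.imwrite('pics/ov.png',np.hstack(out))
```

```text
(no output)
```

View pics/ov.png

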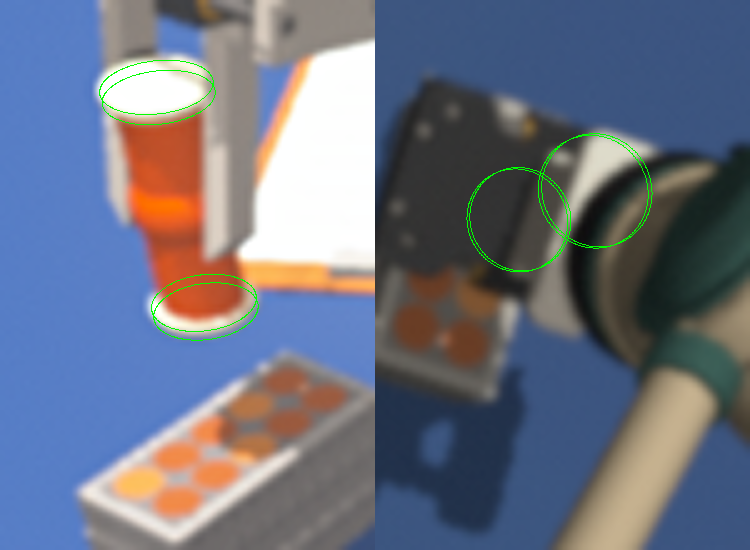

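The overlay of a vertical marker over the pile matches the scene picture to about 1 px. I'll lower it.

Run:
```python
from h import *
v=np.array([-.2357,0,-.0005,.0103]); yaw=-.3435-np.pi/2
p,Q=toolpose(v,[.4917,-.2773,.130],yaw); r.move_l(p,vel=.08); r.hold(.2)
e=telemetry.current_ee_pos()-p; print(e)
p2,_=toolpose(v,[.4917,-.2773,.116],yaw)
p2[:2]-=e[:2]
hit=r.move_l(p2,vel=.015,guard=1.5); b=telemetry.current_ee_pos()+Q.apply(v[1:]); print(hit,'ball',b,telemetry.current_wrist_force())
r.hold(.2)
im,c=snap('scene','sp'); cv2.imwrite('pics/spc.png',cv2.resize(im[100:240,120:280],(800,600),interpolation=cv2.INTER_CUBIC)[:,:,::-1]); print(telemetry.current_wrist_force(),telemetry.current_t())
```

```text
[ 0.0003404  -0.00024628  0.00067022]
True ball [ 0.49153818 -0.27713099  0.12045514] [-0.50907759 -1.05549334  3.35670246]
[ 0.29499071 -0.65460558  5.2635463 ] 30.8583
```

View pics/spc.png

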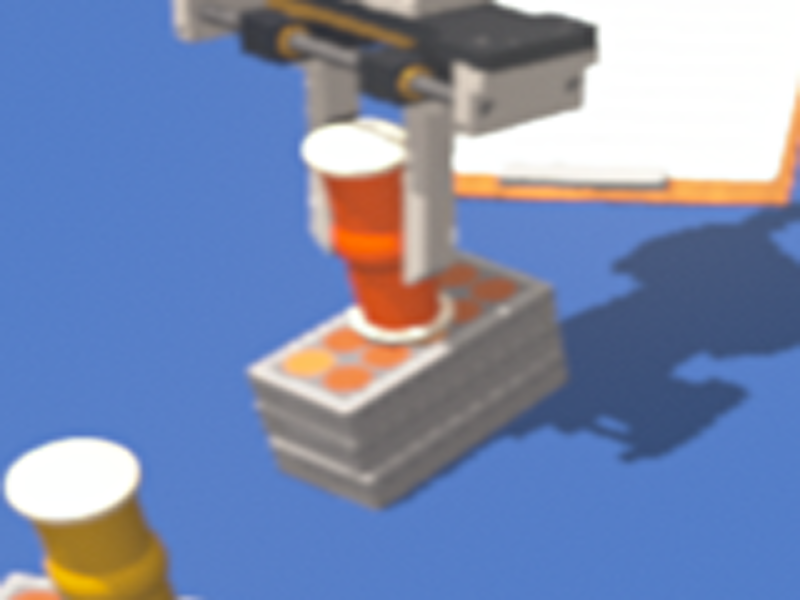

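Run:
```python
from h import *
e=telemetry.current_ee_pos()
r.move_l(e+[0,0,.0005],vel=.01); r.hold(.2); print(telemetry.current_wrist_force())
gripper_to(.05,f_grip=5); r.hold(.3); gripper_to(.094); r.hold(1.5)
im,c=snap('wrist','wr'); im,c=snap('scene','sr'); cv2.imwrite('pics/src.png',cv2.resize(im[100:240,120:280],(800,600),interpolation=cv2.INTER_CUBIC)[:,:,::-1]); print(telemetry.current_wrist_force(),telemetry.current_t())
```

```text
[ 0.13165552 -0.51900568 -0.13831423]
[ 0.68760991  1.1379094  -0.76985824] 34.5083
```

View pics/src.png

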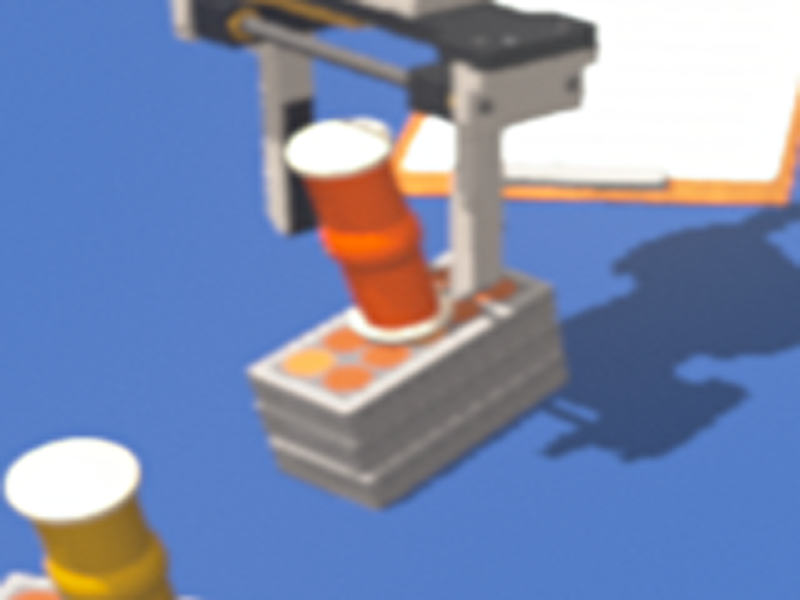

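View pics/wr.png

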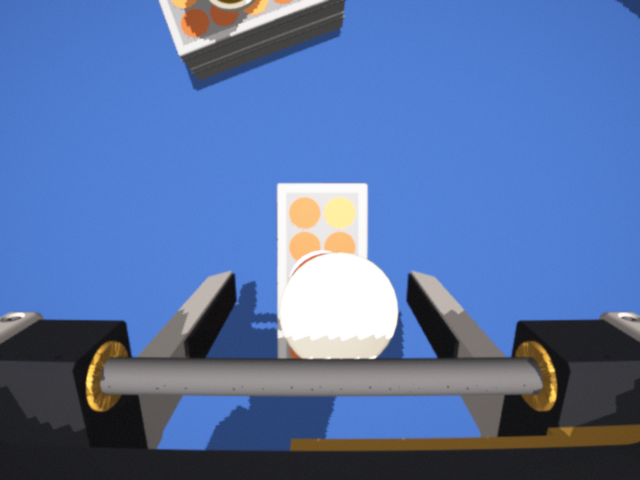

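The marker leans in the jaw direction, with its top at (338,305) against its base at about (320,255). It may still be rocking, so I wait a moment and look again.

Run:
```python
from h import *
out=[]
for k in range(5):
    r.hold(.3); im,c=snap('wrist',f'wr{k}'); out.append(im[180:390,220:420,::-1])
out.append(vision.snapshot('scene')[100:240,120:280,::-1]); out[-1]=cv2.resize(out[-1],(200,210))
cv2.imwrite('pics/seq.png',np.vstack([np.hstack(out[:3]),np.hstack(out[3:])])); print(telemetry.current_t())
```

```text
36.3083
```

View pics/seq.png

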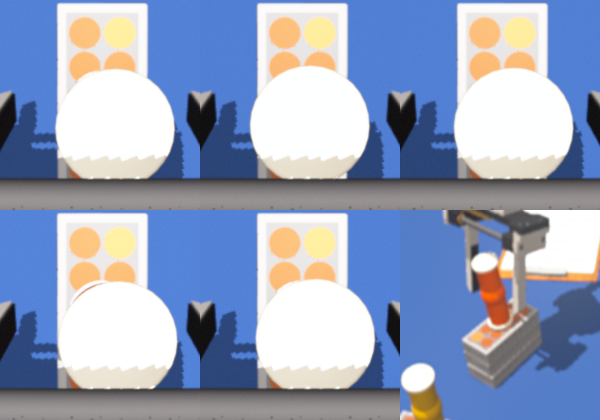

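It's rocking with a small amplitude, its top at x≈334±4, and both fingers are clear of it. I'll retreat upward and look at it again.

Run:
```python
from h import *
e=telemetry.current_ee_pos(); r.move_l(e+[0,0,.15],vel=.12)
W=-.3435; Q=down(W-np.pi/2)
V=np.array([.4917,-.2773,.40])-Q.apply([0,-.06,0])
r.move_to(V,R2q(Q)); r.hold(.3)
im,c=snap('wrist','wf'); q=proj(boxpts(.4917,-.2773,W,.066),c)
o=im[:,:,::-1].copy(); cv2.polylines(o,[q[4:].round().astype(int)],True,(0,255,0),1)
for z in(.066,.178): 
    cv2.drawMarker(o,tuple(int(k) for k in proj([[.4917,-.2773,z]],c)[0].round()),(0,0,255),0,10)
u=proj([[.4917,-.2773,.066]],c)[0].astype(int); x0,y0=np.maximum(u-[80,70],0)
b=cv2.resize(o[y0:y0+140,x0:x0+160],None,fx=4,fy=4,interpolation=cv2.INTER_CUBIC); cv2.imwrite('pics/wfc.png',b)
im,c=snap('scene','sf'); o=im[:,:,::-1].copy()
for z in(.066+.009,.066+.103):
    cv2.polylines(o,[proj(ring(0,.0215)+[.4917,-.2773,z],c).round().astype(int)],True,(0,255,0),1)
cv2.imwrite('pics/sfc.png',cv2.resize(o[100:240,120:280],(800,700),interpolation=cv2.INTER_CUBIC)[:600]); print(telemetry.current_t())
```

```text
38.7
```

View pics/wfc.png

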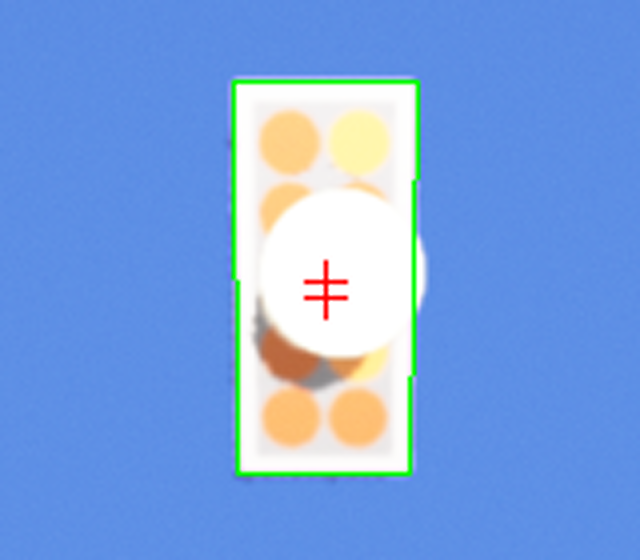

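View pics/sfc.png

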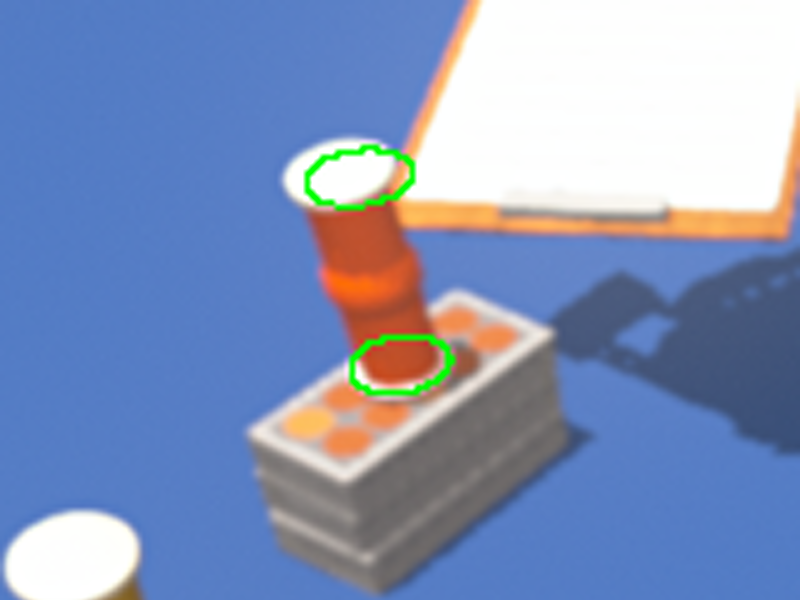

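```bash
cat >> h.py <<'E'
def topdisc(im,c,guess=(.4917,-.2773)):
    u=proj([[*guess,.178]],c)[0]
    return u
E
python3 - <<'E'
from h import *
out=[]
cs=vision.get_calibration('scene')
for k in range(8):
    im=vision.snapshot('scene'); b=im[118:190,170:220]
    # white top disc centroid in scene
    I=b.astype(int); m=((I[:,:,0]>190)&(I[:,:,2]>150)).astype(np.uint8); m[30:]=0
    ys,xs=np.nonzero(m); print(round(telemetry.current_t(),2),m.sum(),(xs.mean()+170).round(2),(ys.mean()+118).round(2))
    out.append(cv2.resize(b,(200,288),interpolation=cv2.INTER_CUBIC)); r.hold(.2)
cv2.imwrite('pics/seq2.png',np.vstack([np.hstack(out[:4]),np.hstack(out[4:])])[:,:,::-1])
E
```

```text
38.75 605 202.11 131.44
39.0 603 202.11 131.44
39.25 606 202.07 131.51
39.5 610 201.97 131.57
39.75 612 201.95 131.58
40.0 609 201.96 131.58
40.25 603 202.08 131.49
40.5 603 202.11 131.46
```

View pics/seq2.png

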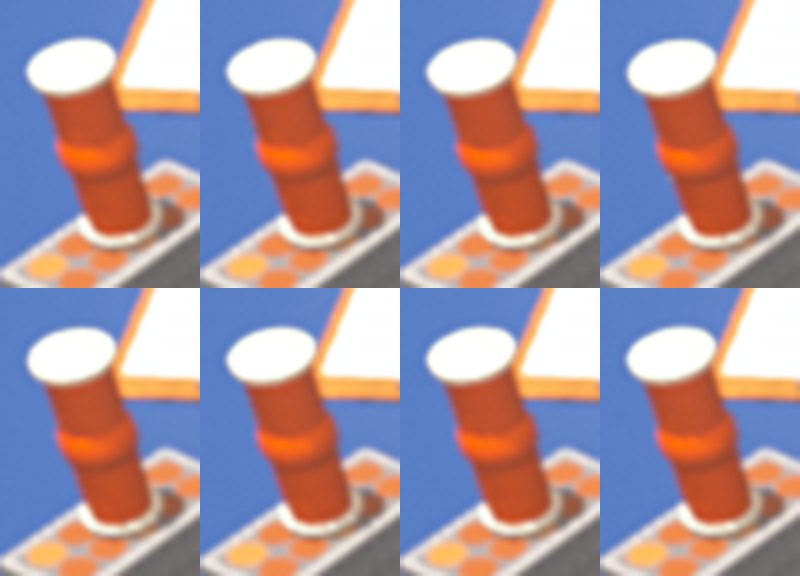

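Run:
```python
from h import *
W=-.3435
Q=down(W); X,Y,_=Q.as_matrix().T
V=np.array([.4917,-.2773,.28])-X*.17+Y*.03
print(V,inverse_kinematics(V,R2q(Q)))
r.move_to(V,R2q(Q)); r.hold(.3)
im,c=snap('wrist','wo'); np.save('wo_c.npy',np.r_[c['position'],c['orientation']])
P=[.4917,-.2773]
o=im[:,:,::-1].copy(); u=proj([[*P,.12]],c)[0].astype(int); print(u)
x0,y0=max(u[0]-80,0),max(u[1]-75,0); x0=min(x0,480)
b=cv2.resize(o[y0:y0+150,x0:x0+160],None,fx=4,fy=4,interpolation=cv2.INTER_CUBIC)
pl=lambda pts,col: cv2.polylines(b,[np.round((proj(pts,c)-[x0,y0]+.5)*4).astype(int)],True,col,1)
pl(boxpts(*P,W,.066)[4:],(0,255,0))
for h in(.0047,.009,.103,.1073): pl(ring(0,.0215)+[*P,.066+h],(0,255,0))
cv2.imwrite('pics/woc.png',b); print(telemetry.current_t())
```

```text
[ 0.32152757 -0.24829405  0.28      ] [-8.29256339e-01 -1.19682179e-02  1.72900997e+00 -4.44089210e-16
  1.42455090e+00 -4.85756339e-01]
[508 198]
42.575
```

View pics/woc.png

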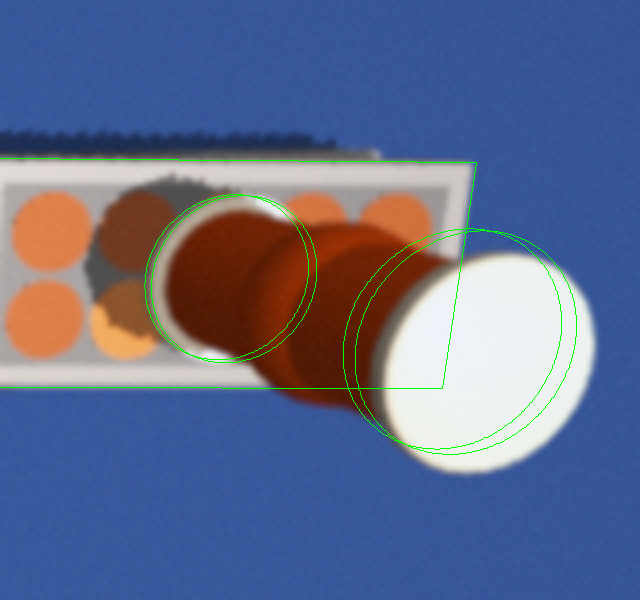

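Run:
```python
from h import *
for k in range(6):
    im=vision.snapshot('wrist'); b=im[120:275,400:640].astype(int)
    m=((b.min(2)>150)).astype(np.uint8); n,l,s,ce=cv2.connectedComponentsWithStats(m); j=1+np.argmax(s[1:,4]); print(round(telemetry.current_t(),2),s[j,4],ce[j].round(2)+[400,120]); r.hold(.35)
c=vision.get_calibration('wrist'); cv2.imwrite('pics/wo2.png',im[:,:,::-1])
# top disc centre fit: position of rim ring (centre) 
from scipy.optimize import least_squares
ctr=max(cv2.findContours((l==j).astype(np.uint8),cv2.RETR_EXTERNAL,cv2.CHAIN_APPROX_NONE)[0],key=len)[:,0]+[400,120]
E0=cv2.fitEllipse(ctr); print(E0)
def f(v):
    e=cv2.fitEllipse(proj(ring(0,.0215)+[v[0],v[1],.1733],c).astype(np.float32)); return np.array(e[0])-E0[0]
s=least_squares(f,[.4917,-.2773],diff_step=1e-4); print('top rim centre',s.x,'tilt vs middle',(s.x-[.4917,-.2773])/.1073)
```

```text
42.62 2208 [549.99 213.46]
43.02 2201 [550.07 213.67]
43.42 2205 [549.63 214.15]
43.83 2207 [549.83 213.93]
44.23 2200 [550.19 213.52]
44.62 2208 [549.99 213.75]
((549.99951171875, 213.73947143554688), (46.87215042114258, 57.9766845703125), 39.47840881347656)
top rim centre [ 0.495211   -0.28317882] tilt vs middle [ 0.03272133 -0.05478864]
```

The marker is on its heavy end and swings by less than 1 px around a slight lean of about 0.05 rad, with its foot in the middle. I'll let it settle further and run final checks.

Run:
```python
from h import *
r.hold(5)
for k in range(6):
    im=vision.snapshot('wrist'); b=im[120:275,400:640].astype(int)
    m=((b.min(2)>150)).astype(np.uint8); n,l,s,ce=cv2.connectedComponentsWithStats(m); j=1+np.argmax(s[1:,4]); print(round(telemetry.current_t(),2),s[j,4],ce[j].round(2)+[400,120]); r.hold(.13)
snap('wrist','wo3')
im,c=snap('scene','send'); im0=cv2.imread('pics/scene0.png')[:,:,::-1]
d=np.abs(im.astype(int)-im0).max(2); cv2.imwrite('pics/diff.png',np.hstack([cv2.resize(im,(400,300))[:,:,::-1],cv2.cvtColor(cv2.resize(np.clip(d*2,0,255).astype(np.uint8),(400,300)),cv2.COLOR_GRAY2BGR)]))
for th in('done_marker','tube_a','stamp'): print(th,[(round(q['score'],2),np.round(q['at'],3)) for q in models.mark_of(th,'scene')])
print(telemetry.current_t())
```

```text
50.02 2206 [549.89 213.88]
50.21 2208 [549.92 213.8 ]
50.39 2210 [549.93 213.74]
50.58 2210 [549.97 213.76]
50.76 2205 [549.93 213.81]
50.94 2208 [549.87 213.84]
done_marker [(0.83, array([ 0.708, -0.29 ,  0.045]))]
tube_a [(0.92, array([0.729, 0.31 , 0.   ])), (0.74, array([0.783, 0.187, 0.   ]))]
stamp [(0.61, array([ 0.493, -0.286,  0.125])), (0.57, array([ 0.799, -0.006,  0.001]))]
51.325
```

View pics/diff.png

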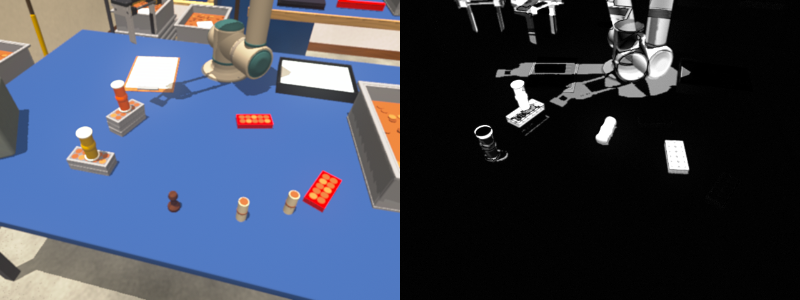

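View pics/wo3.png

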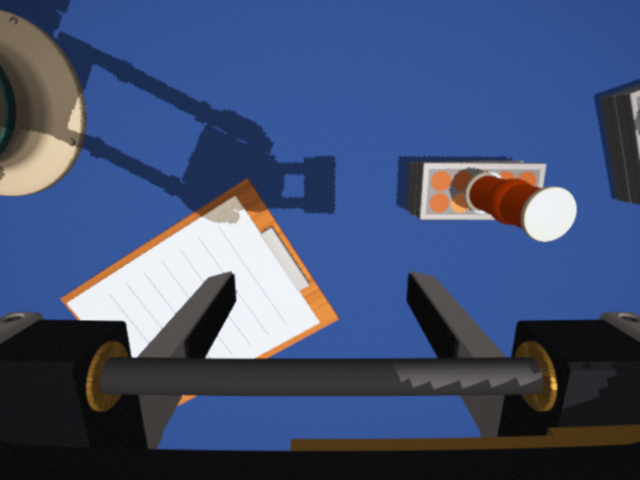

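The diff shows change at the yellow marker, so I'm comparing its crops over time.

Run:
```python
import cv2,numpy as np
n=['scene0','s1','s2','sl','sv','sp','sr','send']
o=[cv2.resize(cv2.imread(f'pics/{k}.png')[190:285,95:195],(200,190),interpolation=cv2.INTER_CUBIC) for k in n]
cv2.imwrite('pics/yel.png',np.vstack([np.hstack(o[:4]),np.hstack(o[4:])]))
for k in n:
    b=cv2.imread(f'pics/{k}.png')[195:225,110:160].astype(int); m=b.min(2)>140; ys,xs=np.nonzero(m); print(k,m.sum(),xs.mean().round(2),ys.mean().round(2))
```

```text
scene0 390 22.17 13.76
s1 430 23.86 16.37
s2 428 23.81 16.4
sl 428 23.81 16.4
sv 428 23.81 16.4
sp 428 23.81 16.4
sr 428 23.81 16.4
send 428 23.81 16.4
```

View pics/yel.png

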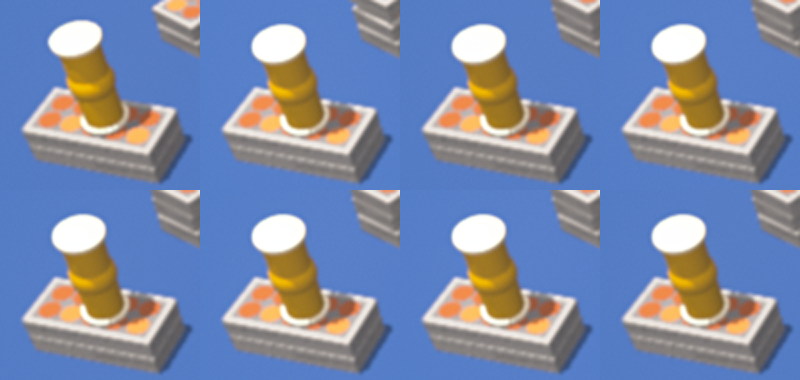

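The yellow marker shifted only slightly between the first picture and 16 s (s1) and hasn't moved since. The arm was never near it, so it was settling from its own start. I'm handing in.

Run:
```python
from h import *
r.sign_off(); print(telemetry.current_t())
```

```text
the job is handed in; nothing more can be done
the job is handed in; nothing more can be done
```

I laid the loose grey cassette on the pile and stood the orange marker on its heavy end in the middle of the top. I handed the job in at about 51 s of the 70 s allowed; no verdict is reported.

- **Cassette:** the last fit puts it within about 1 mm and 0.002 rad of the pile top it was laid on, with its edges in line.
- **Heavy end:** pinched at 5 N and lifted, the marker swung to hang 0.24 rad off vertical. I gripped it firmly, turned the tool to take out that tilt, and set it down lightly.
- **Marker at rest:** it stands about 1–2 mm from the middle at its foot. In the last pictures its top moved about 0.1 pixel, so it is close to still.
- **Marker not quite vertical:** it leans about 0.05 rad. It rocked about that lean after release and settled there. I left it, because a nudge could have toppled it.
- **Other things:** the tubes and the stamp read as before. The red cassettes show no change in the pictures.
- **Yellow marker:** its tilt changed slightly between my first picture and the one at 16 s, and not after that. I planned no arm motion near it, so I take it to have settled on its own, but I could not confirm that.

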